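# Pack two kits for the box-making class

### The arm

A 6-joint arm with a two-finger parallel gripper is mounted at the origin on the work surface. World frame = base frame: x ahead of the robot, y to its left, z up, the work surface at z = 0. Lengths are in m, angles in rad, forces in N, time in s.
With the tool pointing down it reaches from about 0.325 to 0.9 m from the base axis. Payload 6.1 kg.
Tool frame: the origin (TCP) lies on the centre line of the jaws, within the pads' length; the fingertips stand 11 mm ahead of it and the grasp point (between the pads) lies 8 mm behind it; y points along the fingers, z is the direction in which the jaws open and shut, and the axes are right-handed (so a half turn about y gives the same grasp; the last joint's range is limited). The gripper opens to 87 mm and grips with 3 to 60 N. Pads are 19 mm wide; open, the fingers measure 117 mm over their backs; the gripper's body (75 mm by 190 mm) begins 51 mm behind the grasp point.
Start: joints at [-1.404, 0.22, 1.526, -0, 1.395, -0.126], TCP at [0.18, -0.598, 0.203] pointing down, gripper open.
Joint ranges: [-2.98, 2.98], [-0.91, 2.08], [0.09, 2.57], [-1.24, 4.39], [0.2, 2.65], [-2.68, 2.68]. Speed limits (rad/s): [2.57, 2.57, 3.01, 3.14, 3.14, 3.14].

### API

Orientations are given as [roll, pitch, yaw] about the fixed x, y, z axes, in that order (R = Rz(yaw) Ry(pitch) Rx(roll)).
In Python, from plant import env gives the robot as it stands. Calls block until the motion is done:
- env.movep(position, orientation): joint-space move of the TCP to a pose.
- env.move_straight(position, attitude=None, velocity=0.15): straight line of the TCP; attitude=None keeps the orientation; velocity is the mean speed in m/s.
- env.set_joints(angles): joint-space move.
- env.command_gripper(opening): opening from 0.0 (shut) to 1.0 (fully open); the grip force is fixed at half the most; returns when the fingers have stopped.
- env.dwell(seconds).
- env.ik(position, orientation): joint angles nearest the present ones, or None.
- env.observe(): the state.
- env.snapshot(name): name is "scene" or "side" or "wrist"; returns a dict with "img" (420x560x3 uint8, red, green, blue), "mtx" (3x3 intrinsics, pixels), "rvec" (rotation vector, rad) and "tvec" (3), from world to camera coordinates, as OpenCV has them. Camera axes: x right, y down, z forward; pixel columns grow to the right and rows downward; lengths in m; the calibration is good to about 2 mm. The wrist camera is an equidistant fisheye: a pixel r from the principal point sees the ray r / f radians off the axis. A picture is of the moment at which its call begins. There is no depth.
A pose or a line that the arm cannot do raises env.Unreachable and nothing moves.
- env.job_done(): hands the job in, once; it reports no verdict.
The state is a dict: "clock": time; "qpos": joint angles; "dq": joint speeds; "effort": joint torques, N m; "ee_pos": TCP position; "tool_rot": TCP orientation; "contact_force": force on the tool from outside, world axes, zero at the start; "wrist_torque": the same for the moment, N m; "width": opening from 0.0 (shut) to 1.0 (fully open).
Only numpy, scipy, OpenCV 4.12 (cv2) and the standard library are available. Lean on these libraries where they do the work, as an engineer would, in place of code of your own. Each camera call takes 0.05 s, during which the arm holds its last target. There are 200 camera calls.

### The job

Pack the two card trays for the box-making class. The tray with three compartments gets the glue pot in its middle compartment and the masking-tape roll and the wooden spool in the two end ones (either way round); the tray with two compartments gets the sanding block in the long compartment and the round tin in the short one. Stand everything right way up and flat on its compartment's floor, one thing to a compartment, let go, and leave the other things on the table where they are.

Things in the scene. Friction and masses are not known exactly. Their poses are not given: they have to be found in the camera images.
- glue_pot: Glue pot: plain white plastic jar with a white screw lid, round, 50 mm diameter, 75 mm tall, standing upright, 0.14 kg. The lid is also 50 mm wide and takes the top 22 mm. Origin at the centre of its underside, z up.
- tape_roll: Roll of masking tape: buff, card-coloured ring lying flat, 62 mm outside diameter, 28 mm hole, 38 mm high, 0.07 kg. Origin on its axis in the plane of its underside, z up along the axis.
- spool: Empty thread spool of pale wood, standing upright: 50 mm tall, flanges 40 mm in diameter at the foot (lowest 7 mm) and at the top (top 17 mm), narrower waist between. 0.04 kg. Origin at the centre of its underside, z up.
- sanding_block: Sanding block: pale wood on a cork sole, 100 mm long (its x axis) by 55 mm wide (y axis) by 35 mm high (z), 0.11 kg. Origin at the centre of its underside.
- tin: Round flat steel tin, dark panel on its lid, lid on, 62 mm across the lid (top 14 mm; the body below is 58 mm), 35 mm high, 0.08 kg. Origin at the centre of its underside, z up.
- tray_three: Kit tray with three equal compartments in a row: white card walls, brown card floor, open on top, fixed, outside 100 (x) by 272 (y) by 18 mm high; floor, walls and dividers 4 mm thick. Each compartment is 92 (x) by 84 (y) mm; their centres lie at y = -88, 0 and +88 mm. Origin at the centre of its underside (table height): inner floor at z = 4 mm.
- tray_two: Kit tray with two unequal compartments: white card walls, brown card floor, open on top, fixed, outside 100 (x) by 218 (y) by 18 mm high; floor, walls and divider 4 mm thick. The long compartment is 92 (x) by 122 (y) mm, centred at y = -44 mm; the short one 92 (x) by 84 (y) mm, centred at y = +63 mm. Origin at the centre of its underside (table height): inner floor at z = 4 mm.
- bowl: Bystander, not part of a kit: amber glass bowl, 110 mm wide, 45 mm high, loose. Origin at the centre of its underside.
- duct_roll: Bystander, not part of a kit: large grey roll of duct tape lying flat, 104 mm outside, 76 mm hole, 50 mm high, loose. Origin on its axis at its underside.
Things that resemble listed ones, but are neither listed nor needed, are in the scene too. What is shaped like the glue_pot but blue or green is not meant.

How it is judged:
At the end, for the whole second after the job is handed in: Three-part tray: glue pot in the middle, tape roll and spool in the ends, one each. Two-part tray: block in the long part, tin in the short. Each inside its compartment, flat (underside under 8 mm above the table, tilt under 0.1 rad), right way up, released, at rest (x of glue_pot in the frame of tray_three between -0.03 and 0.03 m and y of glue_pot in the frame of tray_three between -0.026 and 0.026 m and z of glue_pot in the frame of tray_three between 0.001 and 0.008 m and angle between each of glue_pot, sanding_block, tin's own z axis and vertical below 0.1 rad and (((x of tape_roll in the frame of tray_three between -0.03 and 0.03 m and y of tape_roll in the frame of tray_three between 0.062 and 0.114 m and z of tape_roll in the frame of tray_three between 0.001 and 0.008 m and angle between tape_roll's own z axis and vertical below 0.1 rad) and (x of spool in the frame of tray_three between -0.03 and 0.03 m and y of spool in the frame of tray_three between -0.114 and -0.062 m and z of spool in the frame of tray_three between 0.001 and 0.008 m and angle between spool's own z axis and vertical below 0.1 rad)) or ((x of tape_roll in the frame of tray_three between -0.03 and 0.03 m and y of tape_roll in the frame of tray_three between -0.114 and -0.062 m and z of tape_roll in the frame of tray_three between 0.001 and 0.008 m and angle between tape_roll's own z axis and vertical below 0.1 rad) and (x of spool in the frame of tray_three between -0.03 and 0.03 m and y of spool in the frame of tray_three between 0.062 and 0.114 m and z of spool in the frame of tray_three between 0.001 and 0.008 m and angle between spool's own z axis and vertical below 0.1 rad))) and x of sanding_block in the frame of tray_two between -0.024 and 0.024 m and y of sanding_block in the frame of tray_two between -0.064 and -0.024 m and z of sanding_block in the frame of tray_two between 0.001 and 0.008 m and x of tin in the frame of tray_two between -0.02 and 0.02 m and y of tin in the frame of tray_two between 0.047 and 0.079 m and z of tin in the frame of tray_two between 0.001 and 0.008 m and linear speed of each of glue_pot, tape_roll, spool, sanding_block, tin below 0.02 m/s); the robot touches nothing.
It fails at once if the bowl or the duct-tape roll is shifted by more than 30 mm (distance of any of bowl, duct_roll from where it was at the start of the episode above 0.03 m).
It also fails if it takes over 136 s, if anything falls off the work surface, if the arm or the gripper's body presses on something with over 40 N, if the wrist force passes 120 N, or if a joint passes its speed limit or range.

## Working session

There is one attempt and no reset: what is moved stays moved. The work goes in short steps, each a Python script; the robot and the scene stay as the last script left them, time stands still between calls to the robot, and variables do not carry over. Pictures are saved under pics/ and viewed, about 12 in all and at most 16, crops included, and the job is handed in when it is done.

```bash
mkdir -p pics; ls
python3 - <<'E'
from plant import env
import cv2
for n in ("scene","side","wrist"):
    s=env.snapshot(n); cv2.imwrite(f"pics/{n}0.png",s["img"][:,:,::-1]); print(n,s["mtx"].round(1).tolist(),s["rvec"],s["tvec"])
o=env.observe(); print(o)
E
```

```text
pics
scene [[391.7, 0.0, 277.2], [0.0, 391.7, 207.8], [0.0, 0.0, 1.0]] [ 2.08601395  0.63114201 -0.36318734] [-0.39587957 -0.09670525  1.2955208 ]
side [[461.7, 0.0, 275.1], [0.0, 461.7, 211.6], [0.0, 0.0, 1.0]] [ 0.48595345 -2.57786651  1.41671104] [0.45937171 0.14096133 1.04218167]
wrist [[325.2, 0.0, 282.0], [0.0, 325.2, 213.0], [0.0, 0.0, 1.0]] [-2.35793602  1.75175134  0.22011396] [-0.6236485  -0.02998718  0.38992487]
{'clock': 0.15, 'qpos': array([-1.40410822e+00,  2.21088183e-01,  1.52735516e+00,  2.25269170e-05,
        1.39467868e+00, -1.26129320e-01]), 'dq': array([ 1.76205354e-04, -1.15745195e-03, -3.24122184e-03, -1.19426528e-04,
        9.89362157e-05, -1.28076796e-04]), 'effort': array([ 9.24080159e-04, -4.95191038e+01, -3.87880325e+01,  6.99807610e-02,
        5.31113357e-02, -7.72576277e-05]), 'ee_pos': array([ 0.18030882, -0.59789825,  0.20245817]), 'tool_rot': array([-1.57231076e+00,  2.14384029e-04, -2.84877935e+00]), 'contact_force': array([ 0.66793859, -0.07255234,  0.34388633]), 'wrist_torque': array([ 0.02297746, -0.00860985, -0.01823114]), 'width': 1.0003714465514162}
```

View pics/scene0.png

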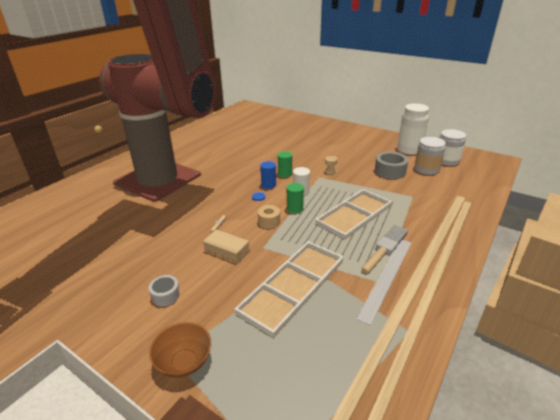

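View pics/side0.png

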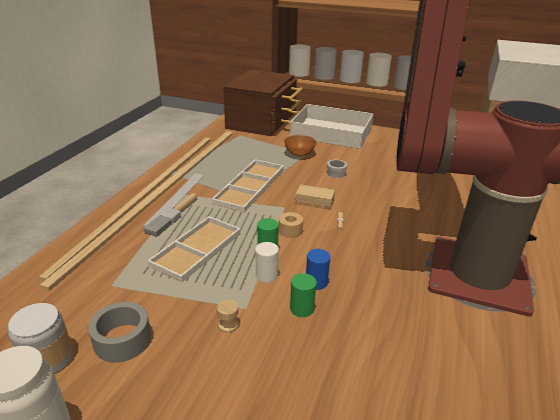

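Scene view: the base is at (155,170), glue pot (302,180) between two green pots and a blue one, tape roll (269,216), spool (331,165), block (227,246), tin (164,290). The three-part tray is at (292,285), the two-part tray at (355,213), the bowl at (180,350) and the duct roll at (391,165). Side view agrees.

```bash
cat > h.py <<'E'
import numpy as np, cv2
from plant import env
def cam(n): return env.snapshot(n)
def px2w(s,uv,z,fish=False):
    """pixels -> world points on plane z"""
    R=cv2.Rodrigues(np.array(s["rvec"],float))[0]; t=np.array(s["tvec"],float).reshape(3); K=s["mtx"]
    uv=np.array(uv,float).reshape(-1,2)
    p=(uv-K[:2,2])/[K[0,0],K[1,1]]
    if fish:
        r=np.linalg.norm(p,axis=1,keepdims=True)+1e-9; d=np.hstack([p/r*np.sin(r),np.cos(r)])
    else: d=np.hstack([p,np.ones((len(p),1))])
    d=d@R; c=-R.T@t; return c+d*((np.array(z)-c[2])/d[:,2]).reshape(-1,1)
def w2px(s,P,fish=False):
    R=cv2.Rodrigues(np.array(s["rvec"],float))[0]; t=np.array(s["tvec"],float).reshape(3); K=s["mtx"]
    P=np.array(P,float).reshape(-1,3)@R.T+t
    p=P[:,:2]/P[:,2:]
    if fish:
        r=np.linalg.norm(P[:,:2],axis=1,keepdims=True); p=P[:,:2]/r*np.arctan2(r,P[:,2:])
    return p*[K[0,0],K[1,1]]+K[:2,2]
E
python3 - <<'E'
from h import *
s=cam("scene"); d=cam("side")
A=dict(glue=((302,173),(267,250),.075),tape=((269,212),(290,219),.038),spool=((331,160),(227,309),.05),block=((227,242),(315,192),.035),tin=((164,284),(337,164),.035),
 greenA=((285,156),(268,226),.075),greenB=((295,190),(303,283),.075),blue=((268,168),(318,256),.075),bowl=((180,340),(300,142),.045),duct=((391,159),(120,322),.05),
 t3a=((240,306),(282,164),.018),t3b=((313,244),(218,202),.018),t3c=((344,263),(252,163),.018),t2a=((318,217),(202,272),.018))
for k,(a,b,z) in A.items(): print(k,px2w(s,a,z).round(3)[0,:2],px2w(d,b,z).round(3)[0,:2])
for n,x in (("scene",s),("side",d)):
  R=cv2.Rodrigues(x["rvec"])[0]; print(n,-R.T@np.array(x["tvec"]).reshape(3))
w=cam("wrist");R=cv2.Rodrigues(w["rvec"])[0]; print(-R.T@np.array(w["tvec"]).reshape(3),R[2])
E
```

```text
glue [0.454 0.169] [0.44  0.188]
tape [ 0.458 -0.007] [0.451 0.003]
spool [0.464 0.334] [0.454 0.355]
block [ 0.444 -0.164] [ 0.433 -0.155]
tin [ 0.424 -0.348] [ 0.42  -0.345]
greenA [0.35  0.237] [0.471 0.103]
greenB [0.488 0.076] [0.336 0.259]
blue [0.351 0.141] [0.333 0.167]
bowl [ 0.565 -0.436] [ 0.57  -0.436]
duct [0.625 0.444] [0.619 0.456]
t3a [ 0.588 -0.295] [ 0.587 -0.312]
t3b [ 0.613 -0.039] [ 0.669 -0.031]
t3c [ 0.708 -0.061] [ 0.677 -0.282]
t2a [0.566 0.069] [0.569 0.244]
scene [ 0.97415311 -0.70735033  0.62859201]
side [0.15386409 0.91703473 0.672613  ]
[ 0.24338513 -0.57924903  0.38422969] [-0.23412226 -0.06859818 -0.96978403]
```

View pics/wrist0.png

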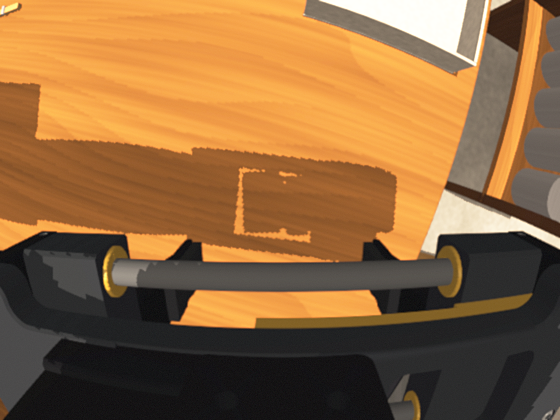

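Run:
```python
from h import *
import pickle
pi=np.pi
for i,p in enumerate([(.40,-.2,.33),(.40,.2,.33)]):
    env.movep(p,[-pi/2,0,-pi]); env.dwell(.3)
    s=cam("wrist"); pickle.dump(s,open(f"w{i}.pkl","wb")); cv2.imwrite(f"pics/w{i}.png",cv2.resize(s["img"][:270,:,::-1],None,fx=1.42,fy=1.42,interpolation=cv2.INTER_CUBIC))
    R=cv2.Rodrigues(s["rvec"])[0]; print(-R.T@np.array(s["tvec"]).reshape(3),R[2],env.observe()["clock"],env.observe()["qpos"].round(2),env.observe()["ee_pos"])
```

```text
[ 0.46577593 -0.20058579  0.5111376 ] [-0.24474816  0.00125948 -0.96958587] 2.375 [-0.64 -0.27  1.77 -0.    1.64  0.93] [ 0.3998857  -0.20031701  0.3297824 ]
[0.46613509 0.19927171 0.51138708] [-0.24435157  0.00102006 -0.96968617] 4.2083 [ 0.29 -0.27  1.77 -0.    1.64  1.86] [0.40022662 0.19952641 0.3299552 ]
```

View pics/w0.png

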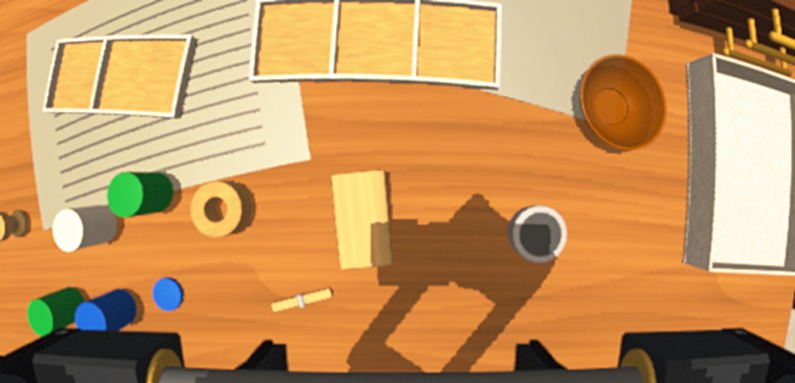

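View pics/w1.png

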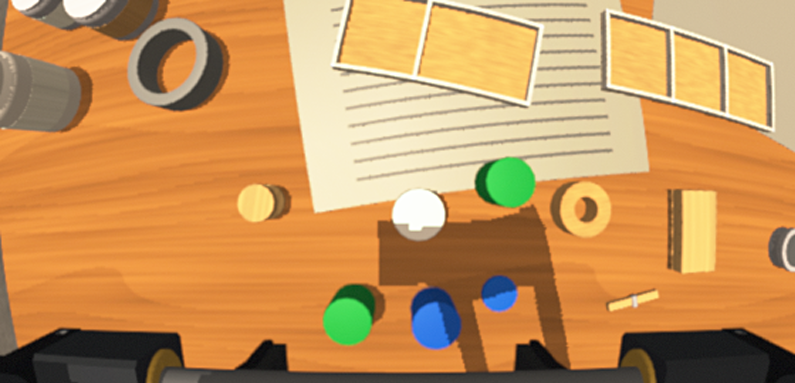

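w0: tape (217,209), tin (537,234), block corners (332,175)-(391,265), three-part tray near edge (250,79)-(499,88). w1: glue pot (419,213), spool (257,203), two-part tray with short compartment at the left; coordinates at 1.42x scale.

Run:
```python
from h import *
import pickle
S=[pickle.load(open(f"w{i}.pkl","rb")) for i in (0,1)]
A=dict(tape0=(0,(217,209),.038),tape1=(1,(584,208),.038),tin=(0,(538,234),.035),glue1=(1,(418.5,214),.075),spool1=(1,(257,203),.05),
 green=(1,(509,183),.075),green2=(1,(348,321),.075),blue=(1,(436,323),.075),blue2=(1,(499,293),.005),
 b1=(0,(332,175),.035),b2=(0,(385,170),.035),b3=(0,(391,265),.035),b4=(0,(341,269),.035),
 t3_0=(0,(250,79),.018),t3_1=(0,(499,88),.018),t3_2=(0,(501,3),.018),t3w1=(1,(603,88),.018),
 t3w1b=(1,(772,130),.018),t3w1c=(1,(607,10),.018),t3w1d=(1,(774,62),.018),
 t2_0=(0,(57,37),.018),t2_1=(0,(193,35),.018),t2_2=(0,(180,117),.018),t2_3=(0,(44,112),.018),
 t2w1=(1,(332,68),.018),t2w2=(1,(529,105),.018),t2w3=(1,(544,26),.018),duct=(1,(175,64),.05),bowl=(0,(622,103),.045))
for k,(i,uv,z) in A.items(): print(k,px2w(S[i],np.array(uv)/1.42,z,True).round(4)[0,:2])
```

```text
tape0 [ 0.45  -0.003]
tape1 [0.4512 0.0025]
tin [ 0.4205 -0.3462]
glue1 [0.442  0.1826]
spool1 [0.4551 0.3465]
green [0.4732 0.0963]
green2 [0.3373 0.2517]
blue [0.3352 0.1646]
blue2 [0.3495 0.0872]
b1 [ 0.4805 -0.1299]
b2 [ 0.4847 -0.1844]
b3 [ 0.3859 -0.1901]
b4 [ 0.3819 -0.1375]
t3_0 [ 0.5938 -0.0354]
t3_1 [ 0.578  -0.3057]
t3_2 [ 0.6804 -0.3107]
t3w1 [ 0.5908 -0.0289]
t3w1b [ 0.5808 -0.3014]
t3w1c [ 0.6909 -0.0401]
t3w1d [ 0.6816 -0.3137]
t2_0 [0.7046 0.255 ]
t2_1 [0.658  0.0378]
t2_2 [0.5592 0.0508]
t2_3 [0.6011 0.2706]
t2w1 [0.5998 0.2724]
t2w2 [0.5616 0.0605]
t2w3 [0.6574 0.0403]
duct [0.6154 0.4425]
bowl [ 0.5695 -0.4388]
```

```bash
cat > job.py <<'E'
from h import *
pi=np.pi
TR={3:(np.array([.636,-.172]),-.05),2:(np.array([.631,.155]),-.195)}
UP=.20
def slot(t,y):
    c,a=TR[t]; return c+y*np.array([-np.sin(a),np.cos(a)]), -pi/2+a
def pick(xy,psi,tip,width,o=None):
    z=tip+.011; R=[-pi/2,0,psi]
    env.movep([*xy,UP],R); env.command_gripper(1.0)
    env.move_straight([*xy,z],velocity=.12)
    f=env.observe()["contact_force"]; env.command_gripper(0.0); env.dwell(.2)
    w=env.observe()["width"]*87; print("closed",w.round(1),"want",width,"f",f.round(1))
    if abs(w-width)>6: env.command_gripper(1.0); env.move_straight([*xy,UP]); raise SystemExit("bad grasp")
    env.move_straight([*xy,UP],velocity=.15)
    print("lifted",(env.observe()["width"]*87).round(1))
def place(t,y,tip,width):
    xy,psi=slot(t,y); z=tip+.011+.004
    env.movep([*xy,UP],[-pi/2,0,psi])
    env.move_straight([*xy,z+.03],velocity=.15); env.move_straight([*xy,z+.001],velocity=.04)
    o=env.observe(); print("w",(o["width"]*87).round(1),"f",o["contact_force"].round(1))
    env.command_gripper(min(1,(width+16)/87)); env.dwell(.2)
    env.move_straight([*xy,UP],velocity=.15); print("t",env.observe()["clock"])
E
python3 - <<'E'
from job import *
pick((.4205,-.346),-pi/2,.017,62); place(2,.063,.017,62)
s=cam("wrist"); a=s["img"][:300]; b=cam("side")["img"][150:330,120:340]
cv2.imwrite("pics/p1.png",np.hstack([a,cv2.resize(b,(240,300))])[:,:,::-1])
E
```

```text
Traceback (most recent call last):
  File "job.py", line 12, in pick
    w=env.observe()["width"]*87; print("closed",w.round(1),"want",width,"f",f.round(1))
                                                ^^^^^^^
AttributeError: 'float' object has no attribute 'round'
```

Trivial print bug; the tin is gripped, so I continue from there.

```bash
sed -i 's/w=env.observe()\["width"\]\*87/w=np.float64(env.observe()["width"]*87)/; s/(env.observe()\["width"\]\*87)/np.float64(env.observe()["width"]*87)/; s/(o\["width"\]\*87)/np.float64(o["width"]*87)/' job.py
python3 - <<'E'
from job import *
print(env.observe()["width"]*87, env.observe()["contact_force"])
if abs(env.observe()["width"]*87-62)>5: raise SystemExit
env.move_straight([.4205,-.346,UP],velocity=.15)
place(2,.063,.017,62)
s=cam("wrist"); a=s["img"][:300]; b=cam("side")["img"][150:330,120:340]
cv2.imwrite("pics/p1.png",np.hstack([a,cv2.resize(b,(240,300))])[:,:,::-1])
E
```

```text
0.30018009574841514 [ 0.08861229 -0.91588759  0.0224086 ]
```

The gripper shut on nothing, so I look before anything else.

Run:
```python
from job import *
o=env.observe(); print(o["ee_pos"],o["tool_rot"],o["clock"])
s=cam("wrist"); a=s["img"]; b=cam("scene")["img"][200:400,60:300]
cv2.imwrite("pics/p0.png",np.hstack([a[:400],cv2.resize(b,(240,200)).repeat(2,0)[:400]])[:,:,::-1])
```

```text
[ 0.42051286 -0.34601578  0.02802073] [-1.57074610e+00 -4.13614630e-05 -1.57078791e+00] 10.025
```

View pics/p0.png

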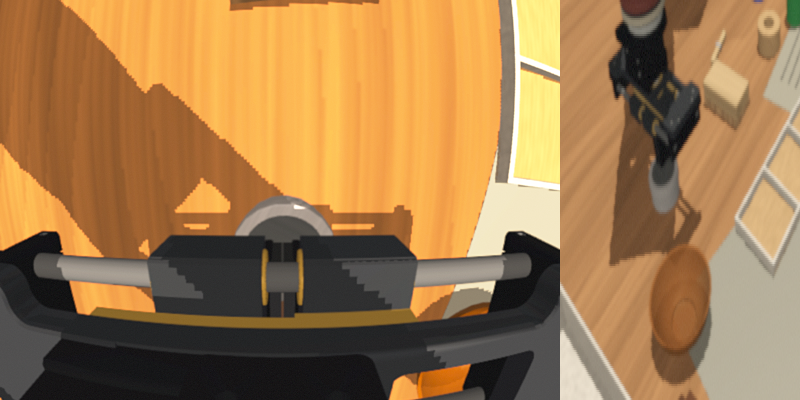

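Run:
```python
from job import *
s=cam("wrist"); d=cam("scene"); e=cam("side")
o=env.observe(); T=o["ee_pos"]
print(w2px(s,T,True),w2px(d,T),w2px(e,T), "tin est", w2px(s,[.4205,-.346,.035],True))
print(px2w(s,[(285,235)],.035,True))
def up(x,c,r=45): c=c.astype(int).ravel(); return cv2.resize(x["img"][c[1]-r:c[1]+r,c[0]-r:c[0]+r],(400,400),interpolation=cv2.INTER_CUBIC)
cv2.imwrite("pics/p0b.png",np.hstack([up(d,w2px(d,T)),up(e,w2px(e,T))])[:,:,::-1])
```

```text
[[282.81159544 246.80738287]] [[164.05994803 285.24014265]] [[336.71930345 165.90378911]] tin est [[282.82524421 250.97307533]]
[[ 0.4217201  -0.33637572  0.035     ]]
```

View pics/p0b.png

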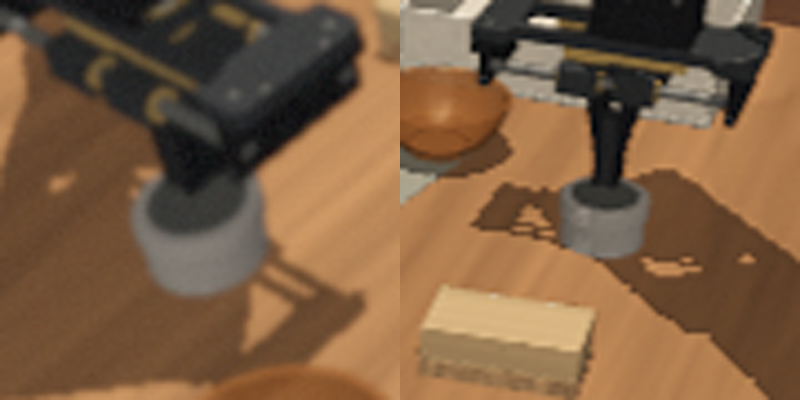

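Run:
```python
from job import *
env.move_straight([.4205,-.346,.12],velocity=.15); env.dwell(.2)
d=cam("scene"); e=cam("side"); T=env.observe()["ee_pos"]; print(T,env.observe()["contact_force"],env.observe()["width"])
def up(x,r=50):
    im=x["img"][:,:,::-1].copy(); c=w2px(x,T).astype(int).ravel(); o=c-r; k=400/(2*r)
    im=cv2.resize(im[o[1]:o[1]+2*r,o[0]:o[0]+2*r],(400,400),interpolation=cv2.INTER_CUBIC)
    for P,col in ((T,(0,0,255)),(T-[0,0,.011],(0,255,0)),([.4205,-.346,.035],(255,0,0))):
        q=(w2px(x,P).ravel()+.5-o)*k; cv2.circle(im,tuple(q.astype(int)),3,col,-1)
    return im
cv2.imwrite("pics/p0c.png",np.hstack([up(d),up(e)]))
```

```text
[ 0.42005774 -0.34557699  0.11903557] [ 0.03428717  0.34806328 -0.21762195] 0.009615596363626728
```

View pics/p0c.png

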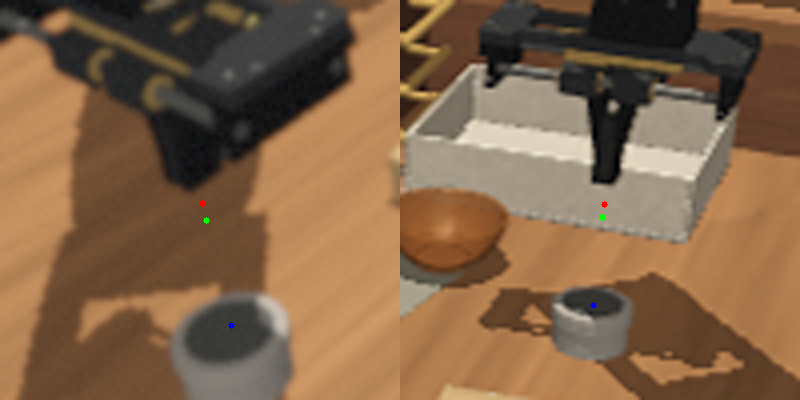

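```bash
cat > look.py <<'E'
from job import *
def tips(name,r=50):
    T=env.observe()["ee_pos"]; print(T,env.observe()["width"])
    out=[]
    for n in ("scene","side"):
        x=cam(n); im=x["img"][:,:,::-1].copy(); o=w2px(x,T).astype(int).ravel()-r; k=400/(2*r)
        im=cv2.resize(im[o[1]:o[1]+2*r,o[0]:o[0]+2*r],(400,400),interpolation=cv2.INTER_CUBIC)
        for h,col in ((0,(0,0,255)),(-.011,(0,255,0)),(.02,(255,0,0))):
            q=(w2px(x,T+[0,0,h]).ravel()+.5-o)*k; cv2.circle(im,tuple(q.astype(int)),3,col,-1)
        out.append(im)
    cv2.imwrite(name,np.hstack(out))
E
python3 - <<'E'
from look import *
env.command_gripper(1.0); env.dwell(.2); tips("pics/p0d.png")
E
```

```text
[ 0.42048141 -0.34599239  0.11999978] 0.996553726070463
```

View pics/p0d.png

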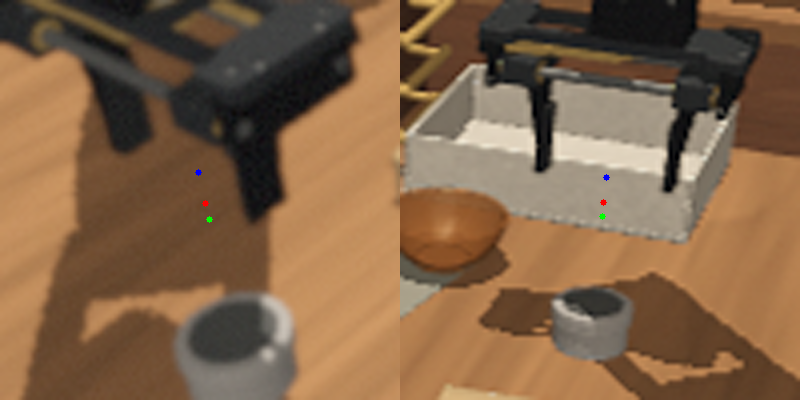

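Run:
```python
from look import *
T=env.observe()["ee_pos"]; d=cam("scene"); e=cam("side")
def P(x): return x["mtx"]@np.hstack([cv2.Rodrigues(x["rvec"])[0],np.array(x["tvec"]).reshape(3,1)])
o1=w2px(d,T).astype(int).ravel()-50; o2=w2px(e,T).astype(int).ravel()-50
for a,b in (((125,152),(268,190)),((258,220),(141,170))):
    X=cv2.triangulatePoints(P(d),P(e),np.array(a)/4+o1-.5,np.array(b)/4+o2-.5); print((X[:3]/X[3]).ravel()-T)
# touch the table with shut fingers at a clear spot
env.command_gripper(0.0)
xy=[.42,-.26]
env.move_straight([*xy,.12]); env.move_straight([*xy,.012],velocity=.1); env.dwell(.3)
f0=env.observe()["contact_force"][2]; z=.012
while z>-.021:
    z-=.001; env.move_straight([*xy,z],velocity=.02)
    f=env.observe()["contact_force"][2]-f0
    if abs(f)>3: break
o=env.observe(); print("touch",z,o["ee_pos"],f,f0,o["clock"])
env.move_straight([*xy,.12])
```

```text
[-0.04635216 -0.00669568  0.01616912]
[ 0.05035399 -0.00609934  0.01602803]
touch -0.020000000000000014 [ 0.42017302 -0.26016651 -0.01885542] 13.594189256943487 0.009877497933914285 25.0417
```

Contact shows the fingertips sit 19 mm *behind* the reported TCP, not 11 mm ahead as documented. The cameras agree (about 16 mm behind). I'll correct heights by this measured offset.

```bash
sed -i 's/z=tip+.011; R/z=tip-.019; R/; s/z=tip+.011+.004/z=tip-.019+.004/; s/UP=.20/UP=.16/' job.py
python3 - <<'E'
from job import *
env.command_gripper(1.0)
pick((.4205,-.346),-pi/2,.016,62)
place(2,.063,.016,62)
s=cam("wrist"); a=s["img"][:300]; b=cam("side")["img"][150:330,120:340]
cv2.imwrite("pics/p1.png",np.hstack([a,cv2.resize(b,(240,300))])[:,:,::-1])
E
```

```text
Traceback (most recent call last):
  File "job.py", line 12, in pick
    w=np.float64np.float64(env.observe()["width"]*87); print("closed",w.round(1),"want",width,"f",f.round(1))
      ^^^^^^^^^^^^
AttributeError: module 'numpy' has no attribute 'float64np'. Did you mean: 'float64'?
```

```bash
sed -i 's/np.float64np.float64/np.float64/' job.py; grep -n float64 job.py
python3 - <<'E'
from job import *
w=env.observe()["width"]*87; print(w)
if abs(w-62)>5: raise SystemExit
env.move_straight([.4205,-.346,UP],velocity=.15)
place(2,.063,.016,62)
s=cam("wrist"); a=s["img"][:300]; b=cam("side")["img"][150:330,120:340]
cv2.imwrite("pics/p1.png",np.hstack([a,cv2.resize(b,(240,300))])[:,:,::-1])
E
```

```text
12:    w=np.float64(env.observe()["width"]*87); print("closed",w.round(1),"want",width,"f",f.round(1))
15:    print("lifted",np.float64(env.observe()["width"]*87).round(1))
20:    o=env.observe(); print("w",np.float64(o["width"]*87).round(1),"f",o["contact_force"].round(1))
61.25290120287092
w 61.5 f [-0.5  0.5 -1.4]
t 37.925
```

View pics/p1.png

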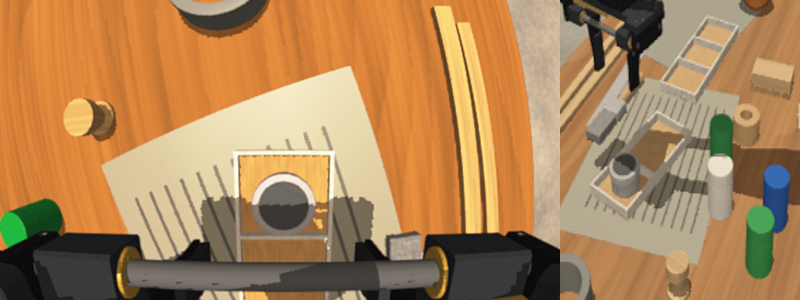

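Wrist view: the tin sits centred in the short compartment at (284,204), upright. Now the block, then the tape.

Run:
```python
from job import *
pick((.4333,-.1605),.067-pi,.016,55); place(2,-.044,.016,55)
pick((.451,.0),-pi/2,.018,62); place(3,.088,.018,62)
s=cam("wrist"); a=s["img"][:300]; b=cam("side")["img"][150:330,120:340]
cv2.imwrite("pics/p2.png",np.hstack([a,cv2.resize(b,(240,300))])[:,:,::-1])
```

```text
closed 54.8 want 55 f [0.  0.4 0.7]
lifted 54.7
w 54.9 f [ 0.6 -0.2 -1.7]
t 48.8917
closed 61.5 want 62 f [0.7 0.7 1.3]
lifted 61.5
w 61.8 f [-1.3 -0.4 -1.5]
t 58.575
```

View pics/p2.png

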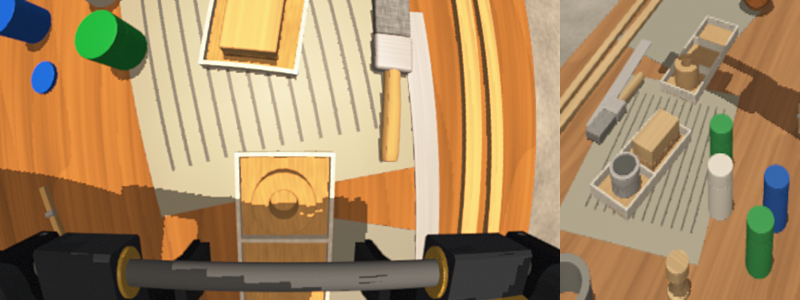

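The block lies in the long compartment and the tape in the near end of the three-part tray. Now glue pot and spool, then a final view from above.

Run:
```python
from job import *
pick((.442,.183),-pi/2,.024,50); place(3,0,.024,50)
pick((.455,.348),-pi/2,.031,40); place(3,-.088,.031,40)
import pickle
env.movep([.45,.0,.36],[-pi/2,0,-pi]); env.dwell(.3)
s=cam("wrist"); pickle.dump(s,open("w2.pkl","wb")); cv2.imwrite("pics/p3.png",cv2.resize(s["img"][:270,:,::-1],None,fx=1.42,fy=1.42,interpolation=cv2.INTER_CUBIC))
d=cam("scene");e=cam("side")
cv2.imwrite("pics/p3b.png",np.hstack([cv2.resize(d["img"][170:345,225:425],(400,350)),cv2.resize(e["img"][140:315,120:320],(400,350))])[:,:,::-1]); print(env.observe()["clock"])
```

```text
closed 49.8 want 50 f [-0.3 -0.2 -0.2]
lifted 49.3
w 49.6 f [-0.3 -0.2 -2. ]
t 69.3
closed 38.7 want 40 f [-0.8  1.2  0.3]
lifted 39.0
w 38.8 f [0.1 0.1 0.4]
t 81.525
83.6
```

View pics/p3.png

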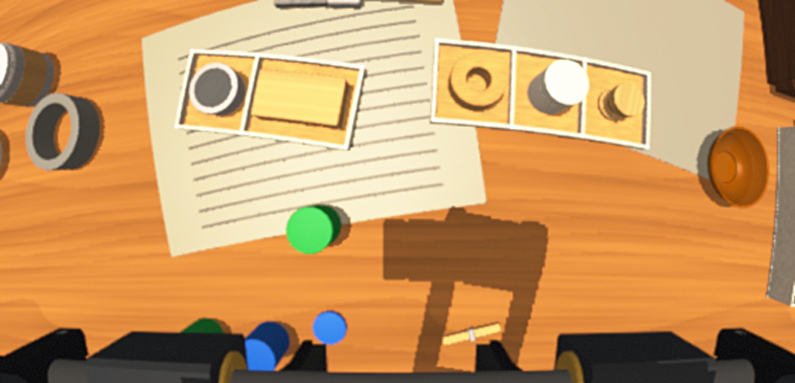

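View pics/p3b.png

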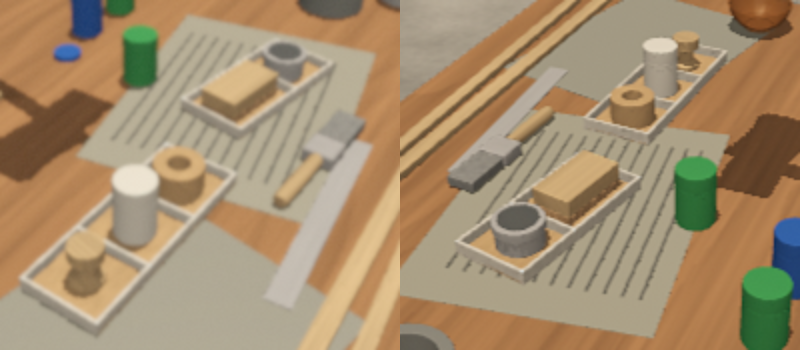

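All five are in their compartments. I check positions in the tray frames numerically, and whether the spool and pot stand upright.

Run:
```python
from job import *
import pickle
s=pickle.load(open("w2.pkl","rb"))
f=lambda uv,z: px2w(s,np.array(uv)/1.42,z,True)[:,:2]
for t,cs,(L,W),obj in ((3,[(437,40),(650,72),(648,149),(431,122)],(.272,.1),dict(tape=((476,80),.042),glue=((563,82),.079),spool=((628,98),.054))),
                 (2,[(191,49),(364,67),(350,149),(178,127)],(.218,.1),dict(tin=((215,89),.039),block=((299,95),.039)))):
    C=f(cs,.018); c=C.mean(0); v=(C[0]+C[3]-C[1]-C[2]); v/=np.linalg.norm(v); x=np.array([v[1],-v[0]])
    print(t,c,-np.arctan2(v[0],v[1]),"L",np.linalg.norm(C[0]-C[1]),np.linalg.norm(C[3]-C[2]),"W",np.linalg.norm(C[0]-C[3]))
    for k,(uv,z) in obj.items(): p=f(uv,z)[0]-c; print(k,(p@x).round(4),(p@v).round(4))
    if t==3:
        for k,y,h,r in (("spool",-.088,.05,.02),("glue",0,.075,.025)): print(k,"expected top/foot px scaled",w2px(s,[[*(slot(3,y)[0]),.004+h],[*(slot(3,y)[0]),.004]],True)*1.42)
print("duct",f((65,131),.05),"bowl",f((738,167),.045))
d=cam("scene"); e=cam("side")
def crop(x):
    out=[]
    for y in (-.088,0):
        P=np.r_[slot(3,y)[0],.03]; o=w2px(x,P).ravel().astype(int)-25
        im=cv2.resize(x["img"][o[1]:o[1]+50,o[0]:o[0]+50],(400,400),interpolation=cv2.INTER_CUBIC)[:,:,::-1].copy()
        q=lambda h:tuple(((w2px(x,np.r_[slot(3,y)[0],h]).ravel()+.5-o)*8).astype(int))
        cv2.line(im,q(.004),q(.054 if y else .079),(0,0,255),1); out.append(cv2.resize(im,(280,280)))
    return np.vstack(out)
cv2.imwrite("pics/p4.png",np.hstack([crop(d),crop(e)]))
```

```text
3 [ 0.63508983 -0.1726603 ] -0.0445071295095107 L 0.2691820721445818 0.271185370751517 W 0.09897597918748317
tape -0.0019 0.0913
glue -0.0016 0.005
spool 0.0001 -0.0848
spool expected top/foot px scaled [[629.86749924  98.16751269]
 [611.58777877 104.52486904]]
glue expected top/foot px scaled [[566.86651893  80.3549354 ]
 [545.52878379  93.40936336]]
2 [0.63046217 0.1551471 ] -0.19792547848041997 L 0.21745765028674083 0.2162479066586745 W 0.0994794756875065
tin -0.0025 0.0559
block 0.0009 -0.0452
duct [[0.61738026 0.42744849]] bowl [[ 0.57077516 -0.43536562]]
```

View pics/p4.png

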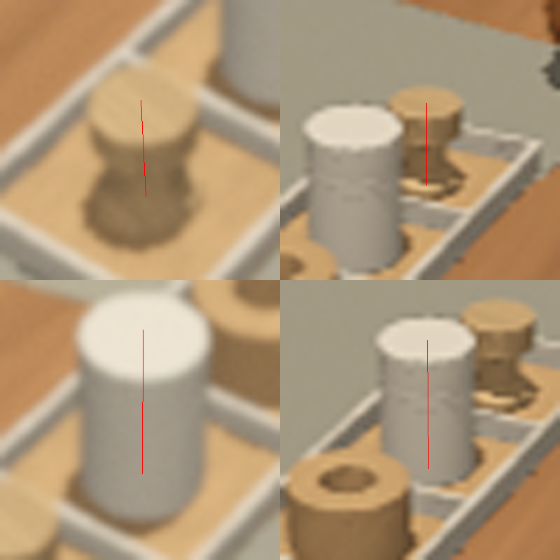

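Run:
```python
from job import *
c,a=np.array([.6307,.1551]),-.197
R=np.array([[np.cos(a),np.sin(a)],[-np.sin(a),np.cos(a)]])
for n,uv in (("scene",(225+284.5/2,170+51/2)),("side",(120+(518.5-400)/2,140+224/2))):
    x=cam(n); print(n,R@(px2w(x,uv,.039)[0,:2]-c), "expected centre px",w2px(x,np.r_[c+R.T@[0,.063],.039]),"clicked",uv)
    b=cv2.imread(f"pics/{n}0.png")[:,:,::-1]; D=np.abs(b.astype(int)-x["img"]).max(2)
    for k,P,r in (("duct",(.617,.445,.025),18),("bowl",(.569,-.437,.02),18)):
        u=w2px(x,P).ravel().astype(int); print(k,"changed px",(D[u[1]-r:u[1]+r,u[0]-r:u[0]+r]>50).sum())
```

```text
scene [0.00329443 0.05749969] expected centre px [[367.40129334 194.34284003]] clicked (367.25, 195.5)
duct changed px 0
bowl changed px 0
side [-0.00869303  0.06860011] expected centre px [[178.02526843 249.42311044]] clicked (179.25, 252.0)
duct changed px 0
bowl changed px 0
```

```bash
python3 -c "
from plant import env
print(env.observe()['clock']); env.job_done()"
```

```text
83.8
the job is handed in; nothing more can be done
```

Both trays are packed and the job is handed in at about 84 s of the 136 s allowed. It gave no verdict.

**Placement:** The three-part tray has the tape roll, glue pot and spool in a row, with the pot in the middle. The two-part tray has the sanding block in the long compartment and the tin in the short one.

**Last checks (mm from the compartment centre):**

| Thing | x | y |
|---|---|---|
| Tape roll | −2 | +3 |
| Glue pot | −2 | +5 |
| Spool | 0 | +3 |
| Sanding block | +1 | −1 |
| Tin | −9 to +3 | −7 to +6 |

- **Tin:** its range is wide because the three cameras disagreed by about 12 mm. All three readings are inside the limits.
- **Standing and flat:** the spool and pot stand upright in both fixed views. The tape roll, block and tin look flat, but I judged that from the pictures only.
- **Bowl and duct-tape roll:** no visible change from the first pictures in either fixed camera. Reading the duct roll from the wrist camera gave y values 15 mm apart between two views; I put that down to pixel picking at the edge of the image.

**What went wrong:** The first tin grasp closed above the lid. A touch on the table showed the fingertips 19 mm behind the reported TCP, not 11 mm ahead as specified. I used the measured value afterwards, and every later grasp closed to the expected width.

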